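# Stir the undersized clay balls through the riddle and hang the paddle back up

### The job

Take the wooden paddle off its cleat and stir the clay drainage balls in the round riddle with it until every small ball has dropped through the slots into the clear tub below, with all the big ones still in the riddle. Then hang the paddle back on the cleat, its rear strip hooked fully down behind it so that it hangs upright and square to the board, and let go. Keep the fingers off the balls and leave everything else on the table where it is.

Things in the scene. Friction and masses are not known exactly. Their poses are not given: they have to be found in the camera images.
- riddle: Round beech hoop on a clear catch tub, fixed to the table. Origin: centre of the tub's underside, z up. Hoop: inside radius 70 mm, outside 77 mm, rim 108 mm above the origin; tub outside radius 82 mm, with two lugs at +-y out to 95 mm, its floor 4 mm above the origin.
- riddle_floor (a point): Centre of the top of the riddle's flat steel floor, 62 mm above the tub's underside. Six slots, 15 mm wide, run radially from 22 mm to the hoop, centred 30, 90, 150, 210, 270 and 330 degrees from the riddle's x; the floor between them is solid. A conical steel boss, 45 mm across and 13 mm high, stands in the middle.
- board: Upright plywood tool board on a foot, fixed, 170 mm wide (y), 18 mm thick (x), 138 mm high. Its front faces its own -x, roughly towards the robot. Origin: centre of its underside. On the front: the cleat, and below it a wooden rest bar (height 36 to 52 mm) that stands out to x = -41.5 mm; the foot is 12 mm high and reaches x = -55 mm.
- cleat_mid (a point): Middle of the aluminium cleat's top edge, at x = -33 mm, z = 107 mm of the board. The cleat is 160 mm long (y): a 4 mm slat that starts 11 mm in front of the board's face at height 84 mm and leans 30 degrees outwards as it rises, leaving a groove between slat and board that is open at the top.
- paddle: Wooden paddle, 165 mm long, 70 to 120 g, hanging on the cleat. Origin: middle of the blade's bottom end; z up the handle, x towards the board, y along the cleat. Blade z 0 to 46 mm, 40 mm wide (y), 10 mm thick (x); shank 11 x 14 mm; handle z 72 to 165 mm. Hung, its origin is at x = -46.7 mm, z = 25 mm of the board, y anywhere, and its axes are parallel to the board's.
- paddle_grip (a point): Place to grip the handle from above: on its axis, 141 mm above the blade's bottom, 24 mm below the top; 18 mm wide along the paddle's y, 22 mm along x. A black rubber sleeve covers the handle from 117 mm up to its top; the strip lies lower. Grip firmly: hard pushes at the blade can turn it in the grip. In the riddle, a blade held about 2 mm over the floor pushes the small balls; held over 4 mm it rides up on them.
- paddle_strip (a point): Middle of the lower edge of the paddle's rear strip, 27 mm behind the axis (x), 66 mm above the blade's bottom. The strip (4 mm thick, 40 mm wide in y) rises from here at 30 degrees to the handle's back at 96 mm. It hooks behind the cleat: off when lifted 45 mm; to hang, start 45 mm above and 1 to 9 mm in front of the hung place, upright, lower till nearly home, let go: it slides home.
- small_0: Small brown clay ball, 11 mm across, 10 g; passes the slots. Starts on the riddle's floor between two slots. Origin: its centre.
- small_1: Small brown clay ball, 11 mm across, 10 g; passes the slots. Starts on the riddle's floor between two slots. Origin: its centre.
- small_2: Small brown clay ball, 11 mm across, 10 g; passes the slots. Starts on the riddle's floor between two slots. Origin: its centre.
- small_3: Small brown clay ball, 11 mm across, 10 g; passes the slots. Starts on the riddle's floor between two slots. Origin: its centre.
- small_4: Small brown clay ball, 11 mm across, 10 g; passes the slots. Starts on the riddle's floor between two slots. Origin: its centre.
- big_0: Big brown clay ball, 25 mm across, 18 g; too big for the slots. Starts on the riddle's floor between two slots. Origin: its centre.
- big_1: Big brown clay ball, 25 mm across, 18 g; too big for the slots. Starts on the riddle's floor between two slots. Origin: its centre.
- big_2: Big brown clay ball, 25 mm across, 18 g; too big for the slots. Starts on the riddle's floor between two slots. Origin: its centre.
- big_3: Big brown clay ball, 25 mm across, 18 g; too big for the slots. Starts on the riddle's floor between two slots. Origin: its centre.
- big_4: Big brown clay ball, 25 mm across, 18 g; too big for the slots. Starts on the riddle's floor between two slots. Origin: its centre.
- pot_a: White lidded pot, 66 mm across, 47 mm high; a bystander. Origin: centre of its underside.
- hygrometer: White hygrometer puck, 58 x 40 x 15 mm; a bystander. Origin: centre of its underside.
- powder_jar: White jar with green cap, 64 mm across, 90 mm high; a bystander. Origin: centre of its underside.
There are look-alikes about, which are no part of the job. Several things have the shape of the paddle; the one meant has the colours described above.

How it is judged:
By the outcome, as a careful person would: the job done as asked, in the order asked, and still so for the second after the job is handed in, with the robot touching nothing.
It also fails if it takes over 72 s, if anything falls off the work surface, if the arm or the gripper's body presses on something with over 40 N, if the wrist force passes 120 N, or if a joint passes its speed limit or range.

### The arm

A 6-joint arm with a two-finger parallel gripper is mounted at the origin on a cart in front of the work surface, level with it; the furniture and walls round the work are solid. World frame = base frame: x ahead of the robot, y to its left, z up, the work surface at z = 0. Lengths are in m, angles in rad, forces in N, time in s.
With the tool pointing down it reaches from about 0.25 to 0.725 m from the base axis. Payload 4 kg.
Tool frame: the origin (TCP) lies midway between the tips of the shut fingers; the grasp point (between the pads) lies 19 mm behind it; z points along the fingers, y is the line along which they close (so a half turn about z gives the same grasp; the last joint's range is limited). The gripper opens to 85 mm and grips with 20 to 120 N. Pads are 22 mm wide; open, the fingers measure 114 mm over their backs; the gripper's body (76 mm by 85 mm) begins 54 mm behind the grasp point. The pads swing forward as they close: fully open they stand 13 mm farther back than shut.
Start: joints at [-1.223, 0.241, 0.005, 1.335, 0, 1.571], TCP at [0.17, -0.47, 0.211] pointing down, gripper open.
Joint ranges: [-2.72, 2.72], [-1.05, 1.87], [-1.09, 1.28], [-1.99, 2.15], [-1.42, 1.44], [-3.14, 3.14]. Speed limits (rad/s): [2.79, 2.79, 3.14, 3.14, 3.14, 3.14].

### API

Orientations are given as a unit quaternion [x, y, z, w].
In Python, from workcell import monitor, vision, job gives the robot as it stands.
- The arm moves only by the tool move_arm, never from a script. Its argument "moves" is a list that holds one entry, the list of rows, each a list of 5 numbers: the shift along the world's x, y, z in m, then the turn about the world's z in degrees, then the opening in per cent of the stroke, from 0 (shut) to 100 (fully open). In form: [[[x, y, z, turn, gripper], ...]]. A call has 1 to 5 rows; each row is the pose to reach, as a shift and turn from the pose commanded when the call began; what a row does not reach only later rows make up. A row lasts 1/8 s, in which the tool goes at most 62.5 mm and 10.7 degrees, less where a joint would pass 70% of its speed; a pose out of reach is approached as far as the arm can. A call with a gripper value outside its range is refused whole. The fingers move at their own pace and stop on an object; the grip force is fixed at half the most. Time passes only in rows, so rows that repeat a pose let the fingers close. It gives the time, the measured TCP pose, the force, the opening and the grip force at its end, in the units of the state.
- monitor.get_obs(): the state, without advancing time (a new reading comes with each control period).
- vision.camera(name): name is "scene" or "top" or "wrist"; returns a dict with "color" (420x560x3 uint8, red, green, blue), "camera_matrix" (3x3 intrinsics, pixels), "k1" (the pictures are not rectified: a ray, as slopes to the right and down, at radius r is drawn at 1 + k1 r^2 times it, then the intrinsics apply), "eye" and "attitude" of the camera in the world; the wrist camera has in their place "hand_eye" (4x4, takes a point from camera to tool coordinates, whose origin is the TCP and whose axes are the flange's). Camera axes: x right, y up, looking along -z (the intrinsics and any distortion apply to the point x, -y, -z); pixel columns grow to the right and rows downward; lengths in m; the calibration is good to about 2 mm. A picture is of the moment at which its call begins: read the wrist's pose just before it. There is no depth.
- job.job_done(): hands the job in; it is judged then, once.
The state is a dict: "clock": time; "joint_pos": joint angles; "joint_vel": joint speeds; "tau": joint torques, N m; "eef_pos": TCP position; "tool_rot": TCP orientation; "ft_force": force on the tool from outside, world axes, zero at the start; "ft_torque": the same for the moment, N m; "grip_width": finger opening in m; "grasp_force": force on a finger pad.
Only numpy, scipy, OpenCV 4.12 (cv2) and the standard library are available. Lean on these libraries where they do the work, as an engineer would, in place of code of your own. Each camera call takes 0.05 s, during which the arm holds its last target. There are 200 camera calls.

## Working session

There is one attempt and no reset: what is moved stays moved. The work goes in short steps, Python scripts to look and compute and a tool call to move; the robot and the scene stay as the last step left them, time stands still between calls to the robot, and variables do not carry over. Pictures are saved under pics/ and viewed, at most 10 in all, crops included, and the job is handed in when it is done.

Besides the shell and the picture viewer there is one more tool, called after "Request:" as name([rows], argument=value, ...), one row to a line, values as JSON. move_arm: Moves the arm, as the interface text tells. Its arguments: {"type":"object","properties":{"moves":{"type":"array","items":{"type":"array","items":{"type":"array","items":{"type":"number"}}}}},"required":["moves"]}

```bash
ls; mkdir -p pics; cat > h.py <<'E'
import numpy as np, cv2
from workcell import monitor, vision, job
from scipy.spatial.transform import Rotation as R
def grab(name):
    o=monitor.get_obs(); c=vision.camera(name)
    if name=="wrist":
        T=np.eye(4);T[:3,:3]=R.from_quat(o["tool_rot"]).as_matrix();T[:3,3]=o["eef_pos"]
        M=T@np.array(c["hand_eye"]); c["E"]=M[:3,3];c["A"]=M[:3,:3]
    else:
        c["E"]=np.array(c["eye"]);a=np.array(c["attitude"]);c["A"]=a if a.shape==(3,3) else R.from_quat(a).as_matrix()
    c["K"]=np.array(c["camera_matrix"]);return c
def ray(c,px):
    K=c["K"];d=np.array([(px[0]-K[0,2])/K[0,0],(px[1]-K[1,2])/K[1,1]]);s=d.copy()
    for _ in range(20): s=d/(1+c["k1"]*(s@s))
    return c["A"]@np.array([s[0],-s[1],-1])
def onz(c,px,z):
    v=ray(c,px);return c["E"]+v*(z-c["E"][2])/v[2]
def proj(c,p):
    q=c["A"].T@(np.array(p)-c["E"]);s=np.array([q[0],-q[1]])/-q[2];s=s*(1+c["k1"]*(s@s))
    return s[0]*c["K"][0,0]+c["K"][0,2],s[1]*c["K"][1,1]+c["K"][1,2]
def save(c,n,box=None,f=1):
    im=c["color"][...,::-1]
    if box: im=im[box[1]:box[3],box[0]:box[2]]
    cv2.imwrite("pics/"+n,cv2.resize(im,None,fx=f,fy=f,interpolation=cv2.INTER_CUBIC))
E
python3 - <<'E'
from h import *
for n in("scene","top"):
    c=grab(n);save(c,n+"0.png");np.save(n+"0.npy",{k:c[k] for k in c},allow_pickle=True);print(n,c["E"],c["attitude"],c["K"].tolist(),c["k1"])
print(monitor.get_obs())
E
```

```text
pics
scene [ 0.0465198  -0.84131747  1.07801361] [ 0.37692389 -0.09066578 -0.23504898  0.8913249 ] [[437.71280560940687, 0.0, 280.26574482089285], [0.0, 437.71280560940687, 211.35497153064057], [0.0, 0.0, 1.0]] -0.06727670067450366
top [ 4.32267647e-01 -8.81990035e-04  1.46092425e+00] [-0.01991804  0.01989289  0.70882515 -0.70482228] [[497.6930967160207, 0.0, 278.0391011377461], [0.0, 497.6930967160207, 207.98997553540448], [0.0, 0.0, 1.0]] -0.014010427999391221
{'clock': 0.1, 'joint_pos': array([-1.22299266e+00,  2.41355010e-01,  3.86353493e-03,  1.33522247e+00,
        6.41795062e-06,  1.57077994e+00]), 'joint_vel': array([-9.61530280e-04, -1.65604389e-04,  3.67962863e-03,  4.22060925e-05,
       -6.16896616e-04, -1.64350734e-04]), 'tau': array([ 1.30557321e-03, -3.73137724e+01,  2.53010005e+01,  1.08137439e-02,
        1.22557694e-04, -2.86905220e-06]), 'eef_pos': array([ 0.17021011, -0.46948528,  0.20979511]), 'tool_rot': array([ 9.84915275e-01,  1.73034626e-01, -1.62731040e-04, -9.44903200e-04]), 'ft_force': array([-0.07287395,  0.33552068, -0.0083306 ]), 'ft_torque': array([ 0.06064293, -0.00151846,  0.05636295]), 'grasp_force': 0.0, 'grip_width': 0.0855202886037911}
```

View pics/scene0.png

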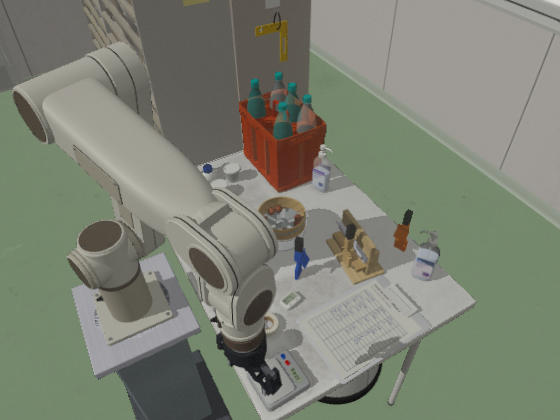

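View pics/top0.png

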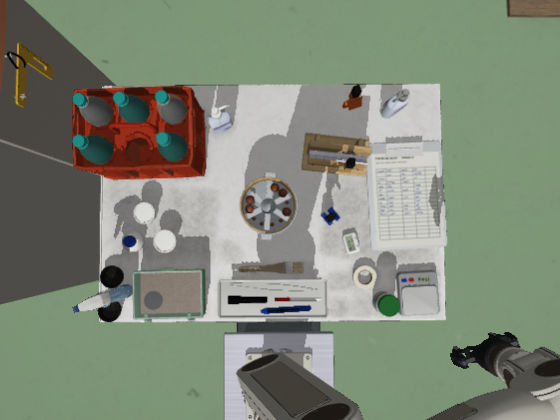

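Candidates for the paddle (top view px): the wooden one on the board (≈350,160), a blue one (330,216), an orange-red one (352,98), and a flat wooden brush-like thing (268,268). By description it is the wooden one on the cleat with a black sleeve. I'll check it in a close crop.

```bash
python3 - <<'E'
from h import *
t=np.load("top0.npy",allow_pickle=True).item();s=np.load("scene0.npy",allow_pickle=True).item()
a=cv2.resize(t["color"][125:245,235:385,::-1],None,fx=5,fy=5,interpolation=cv2.INTER_CUBIC)
cv2.imwrite("pics/c1.png",a)
b=cv2.resize(s["color"][190:290,290:420,::-1],None,fx=5.5,fy=5.5,interpolation=cv2.INTER_CUBIC)
cv2.imwrite("pics/c2.png",b)
for p,z in (((268,206),.108),((351,162),.19),((310,140),.138)): print(p,onz(t,p,z))
E
```

```text
(268, 206) [0.51411224 0.02625904 0.108     ]
(351, 162) [ 0.62131966 -0.18936896  0.19      ]
(310, 140) [ 0.68911182 -0.08785604  0.138     ]
```

View pics/c1.png

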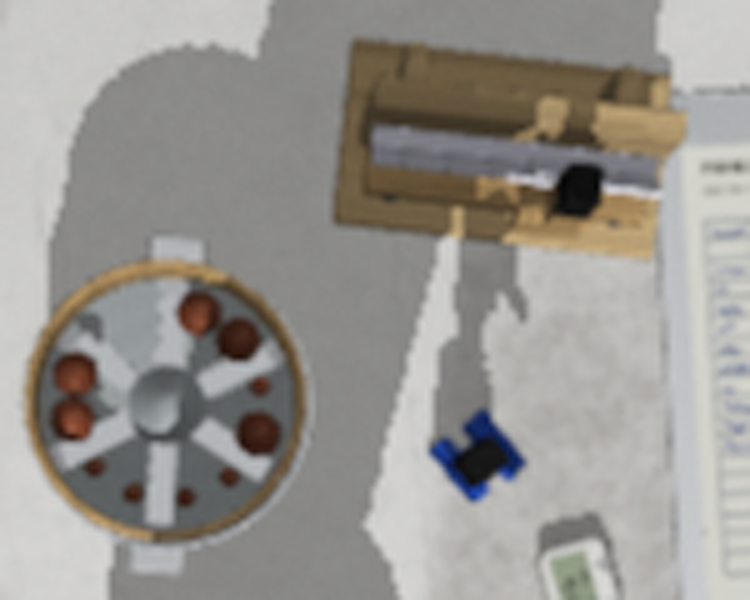

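View pics/c2.png

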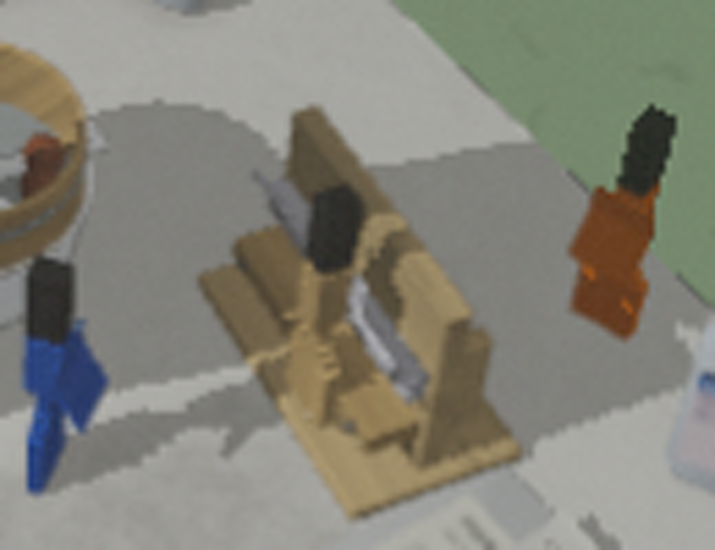

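Crop 1 (top): the riddle is centred at full px (268,205), with lugs and slots running up and down. Five big balls lie left and up/right; small ones are at crop (94,466), (134,492), (186,496), (229,477), (259,385). The wooden paddle with the black sleeve stands at (351,163) on the board, confirmed in crop 2; the blue and orange ones are decoys.

```bash
cat > m0.py <<'E'
from h import *
t=np.load("top0.npy",allow_pickle=True).item();s=np.load("scene0.npy",allow_pickle=True).item()
cr=lambda x,y:(235+x/5-.4,125+y/5-.4)
C=onz(t,cr(165,402),.108);print("hoop centre",C)
# hoop via outer bounds at rim
for a in((28,402),(303,402),(165,262),(165,540)): print("rim",onz(t,cr(*a),.108))
l1=onz(t,cr(178,250),.05);l2=onz(t,cr(157,557),.05);print("lugs",l1,l2)
f=(onz(t,cr(166,402),.075));print("boss",f)
B=onz(t,cr(165,402),.108)
for n,p,z in [("s",(94,466),.0675),("s",(134,492),.0675),("s",(186,496),.0675),("s",(229,477),.0675),("s",(259,385),.0675),("b",(74,373),.0745),("b",(73,419),.0745),("b",(199,313),.0745),("b",(239,340),.0745),("b",(257,433),.0745),
  ("slotL",(97,443),.062),("slotR",(232,450),.062),("slotUR",(240,370),.062),("slotD",(161,490),.062)]:
    q=onz(t,cr(*p),z)-C;print(n,(q[:2]*1e3).round(),round(np.hypot(q[0],q[1])*1e3),round(np.degrees(np.arctan2(q[1],q[0]))))
for im,c,b in(("t",t,(340,150,365,175)),("s",s,(340,218,362,245))):
    g=c["color"][b[1]:b[3],b[0]:b[2]].max(2)<50
    v,u=np.nonzero(g);print(im,g.sum(),u.mean()+b[0],v.mean()+b[1],v.min()+b[1],v.max()+b[1]);c["p"]=(u.mean()+b[0],v.mean()+b[1])
r1,r2=ray(t,t["p"]),ray(s,s["p"])
k=np.linalg.lstsq(np.c_[r1,-r2],s["E"]-t["E"],rcond=None)[0];print("sleeve",t["E"]+k[0]*r1,s["E"]+k[1]*r2)
e=[onz(t,cr(*p),.012) for p in((335,224),(500,242),(655,260),(355,42))];print("foot",e)
e=[onz(t,cr(*p),.107) for p in((372,165),(555,186))];print("cleat",e, e[0]-e[1])
E
python3 m0.py
```

```text
hoop centre [0.51684699 0.02733617 0.108     ]
rim [0.51727078 0.10197201 0.108     ]
rim [ 0.51642086 -0.04783555  0.108     ]
rim [0.59350338 0.0269945  0.108     ]
rim [0.44176244 0.0276733  0.108     ]
lugs [0.60724992 0.02074799 0.05      ] [0.4325818 0.0334698 0.05     ]
boss [0.51890685 0.02746644 0.075     ]
s [-33.  41.] 53 129
s [-48.  18.] 51 159
s [-50. -11.] 51 -168
s [-40. -35.] 53 -139
s [ 12. -52.] 53 -77
b [19. 51.] 55 70
b [-7. 52.] 53 98
b [ 52. -19.] 55 -20
b [ 37. -41.] 55 -48
b [-16. -51.] 53 -107
slotL [-20.  39.] 44 117
slotR [-24. -37.] 44 -124
slotUR [ 21. -41.] 46 -63
slotD [-47.   3.] 47 176
t 79 350.11392405063293 162.70886075949366 158 167
s 73 351.0821917808219 231.58904109589042 224 238
sleeve [ 0.62345622 -0.19100075  0.16311695] [ 0.62408915 -0.19135826  0.16326257]
foot [array([ 0.62675774, -0.07071129,  0.012     ]), array([ 0.61561958, -0.16725975,  0.012     ]), array([ 0.60453062, -0.25792544,  0.012     ]), array([ 0.7344422 , -0.08339245,  0.012     ])]
cleat [array([ 0.64643407, -0.08669095,  0.107     ]), array([ 0.63429662, -0.18688222,  0.107     ])] [0.01213745 0.10019127 0.        ]
```

Request:
move_arm([
  [[0.03,0.02,0.05,-5,100],[0.08,0.05,0.09,-12,100],[0.13,0.08,0.11,-18,100],[0.18,0.11,0.11,-24,100],[0.23,0.14,0.11,-26.7,100]],
])

```text
clock: 0.72
eef_pos: [0.402, -0.329, 0.3209]
tool_rot: [0.998, -0.06, 0.0, 0.0]
ft_force: [0.9, -0.3, 0.8]
grip_width: 0.0854
grasp_force: 0.0
```

Request:
move_arm([
  [[0.05,0.03,0,0,100],[0.1,0.065,0,0,100],[0.15,0.1,0,0,100],[0.2,0.13,0,0,100],[0.2,0.138,0,0,100]],
])

```text
clock: 1.35
eef_pos: [0.603, -0.1892, 0.3163]
tool_rot: [0.998, -0.057, -0.003, -0.001]
ft_force: [0.5, -0.5, -0.8]
grip_width: 0.0855
grasp_force: 0.0
```

```bash
python3 - <<'E'
from h import *
c=grab("wrist");save(c,"w1.png");o=monitor.get_obs();print(o["eef_pos"],c["E"],np.array(c["hand_eye"]).round(3).tolist())
np.save("w1.npy",c,allow_pickle=True)
print(proj(c,[.622,-.191,.19]),proj(c,[.622,-.191,.142]))
g=c["color"].max(2)<50
n,l,st,ce=cv2.connectedComponentsWithStats(g.astype(np.uint8))
for i in range(1,n):
    if st[i,4]>150: print(st[i],ce[i])
E
```

```text
[ 0.60142069 -0.18942303  0.31783427] [ 0.67733209 -0.19806818  0.47964754] [[-0.0, 0.957, 0.292, 0.074], [1.0, 0.0, 0.0, 0.0], [-0.0, 0.292, -0.957, -0.164], [0.0, 0.0, 0.0, 1.0]]
(np.float64(277.0341914619033), np.float64(177.59685577071676)) (np.float64(277.14798712898477), np.float64(169.00599876862054))
[269 160  19  29 532] [277.84962406 174.20488722]
[124 214  35  22 229] [140.86462882 226.15720524]
[    0   268   560   152 43479] [278.33082638 371.39214333]
[236 272  25  39 646] [248.76780186 291.29411765]
```

View pics/w1.png

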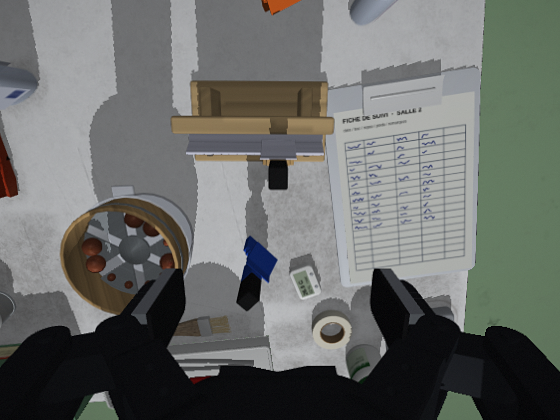

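View: the board lies square to the image at rows 115-160, the paddle's black sleeve at (278,174), its top's front edge at row ~189; the clear tub and balls are at left.

```bash
python3 - <<'E'
from h import *
c=np.load("w1.npy",allow_pickle=True).item()
for p in((269,188.5),(288,188.5),(278.5,188.5)): print(onz(c,p,.19))
# board front top edge slope: wood/cleat boundary
for u in (180,200,240,320): print(u,[tuple(c["color"][v,u]) for v in (129,132,135)])
g=c["color"].astype(int); wood=((g[...,0]-g[...,2])>45)
print([ (u,np.nonzero(wood[110:150,u])[0].max()+110) for u in (176,182,318,326,331)], [ (u,np.nonzero(wood[105:150,u])[0].min()+105) for u in (180,182,318,326,331)])
a,b=onz(c,(176,133),.138),onz(c,(331,133),.138);print(a,b)
E
```

```text
[ 0.61266489 -0.18242719  0.19      ]
[ 0.61067146 -0.19994478  0.19      ]
[ 0.61166765 -0.19118626  0.19      ]
180 [(np.uint8(140), np.uint8(120), np.uint8(87)), (np.uint8(152), np.uint8(131), np.uint8(95)), (np.uint8(114), np.uint8(115), np.uint8(118))]
200 [(np.uint8(139), np.uint8(119), np.uint8(86)), (np.uint8(150), np.uint8(129), np.uint8(94)), (np.uint8(97), np.uint8(98), np.uint8(108))]
240 [(np.uint8(135), np.uint8(115), np.uint8(83)), (np.uint8(146), np.uint8(124), np.uint8(89)), (np.uint8(96), np.uint8(96), np.uint8(108))]
320 [(np.uint8(148), np.uint8(127), np.uint8(92)), (np.uint8(141), np.uint8(121), np.uint8(88)), (np.uint8(95), np.uint8(97), np.uint8(108))]
[(176, np.int64(132)), (182, np.int64(132)), (318, np.int64(133)), (326, np.int64(133)), (331, np.int64(133))] [(180, np.int64(118)), (182, np.int64(118)), (318, np.int64(118)), (326, np.int64(118)), (331, np.int64(119))]
[ 0.67094209 -0.09031929  0.138     ] [ 0.65247966 -0.2509241   0.138     ]
```

Request:
move_arm([
  [[0.015,0,-0.03,0,100],[0.022,0.001,-0.08,0,100],[0.022,0.001,-0.13,0,100],[0.022,0.001,-0.17,0,100],[0.022,0.001,-0.172,0,100]],
])

```text
clock: 2.02
eef_pos: [0.6184, -0.1914, 0.1455]
tool_rot: [0.998, -0.06, -0.004, -0.001]
ft_force: [-0.0, -0.5, 0.8]
grip_width: 0.0854
grasp_force: 0.0
```

Request:
move_arm([
  [[0,0,0,0,60],[0,0,0,0,40],[0,0,0,0,30]],
])

```text
clock: 2.4
eef_pos: [0.6235, -0.1915, 0.1508]
tool_rot: [0.998, -0.059, 0.002, 0.0]
ft_force: [0.5, 0.5, 0.1]
grip_width: 0.032
grasp_force: 0.0
```

Request:
move_arm([
  [[-0.001,0,-0.003,0,30],[-0.001,0,-0.003,0,10],[-0.001,0,-0.003,0,0],[-0.001,0,-0.003,0,0],[-0.001,0,-0.003,0,0]],
])

```text
clock: 3.02
eef_pos: [0.6215, -0.1911, 0.1458]
tool_rot: [0.998, -0.059, 0.0, 0.0]
ft_force: [-0.5, -0.1, 2.5]
grip_width: 0.0172
grasp_force: 58.8
```

Request:
move_arm([
  [[0,0,0,0,0],[0,0,0,0,0]],
])

```text
clock: 3.28
eef_pos: [0.6214, -0.1912, 0.1457]
tool_rot: [0.998, -0.059, 0.0, 0.0]
ft_force: [-0.2, -0.8, 2.3]
grip_width: 0.0167
grasp_force: 58.9
```

Request:
move_arm([
  [[0,0,0.012,0,0],[0,0,0.03,0,0],[0,0,0.06,0,0],[0,0,0.1,0,0],[0,0,0.13,0,0]],
])

```text
clock: 3.9
eef_pos: [0.6217, -0.1909, 0.2779]
tool_rot: [0.998, -0.059, 0.001, -0.0]
ft_force: [-0.1, 0.1, -1.0]
grip_width: 0.0171
grasp_force: 58.6
```

```bash
python3 - <<'E'
from h import *
o=monitor.get_obs();print(o["joint_pos"].round(3),o["eef_pos"],o["tool_rot"],o["grip_width"],o["ft_force"])
c=np.load("w1.npy",allow_pickle=True).item()
print(onz(c,(136,248),.075))
g=c["color"].astype(int)
# ball masks, hoop masks
w=((g[...,0]-g[...,2])>35)&(g[...,0]>120);w[:, :55]=0;w[:,200:]=0;w[:190]=0;w[320:]=0
cn,_=cv2.findContours(w.astype(np.uint8),cv2.RETR_EXTERNAL,cv2.CHAIN_APPROX_NONE)
k=max(cn,key=cv2.contourArea);print(cv2.boundingRect(k))
h=cv2.convexHull(k)[:,0];P=np.array([onz(c,p,.108)[:2] for p in h])
def fit(P):
    A=np.c_[2*P,np.ones(len(P))];s=np.linalg.lstsq(A,(P**2).sum(1),rcond=None)[0];return s[:2],np.sqrt(s[2]+s[0]**2+s[1]**2)
print(fit(P),len(P))
t=np.load("top0.npy",allow_pickle=True).item()
g=t["color"].astype(int);w=((g[...,0]-g[...,2])>30);m=np.zeros_like(w);m[172:240,235:303]=1;w&=m
cn,_=cv2.findContours(w.astype(np.uint8),cv2.RETR_EXTERNAL,cv2.CHAIN_APPROX_NONE);k=max(cn,key=cv2.contourArea);h=cv2.convexHull(k)[:,0];P=np.array([onz(t,p,.108)[:2] for p in h]);print(fit(P),len(P))
c=grab("scene");save(c,"s1.png",(250,150,430,285),4)
E
```

```text
[-0.298  0.557  0.649  1.661  0.     2.961] [ 0.62169917 -0.19087192  0.2779212 ] [ 9.98260175e-01 -5.89557546e-02  9.17703860e-04 -1.31443262e-05] 0.017119172142263207 [-0.12705389  0.14708245 -1.0195843 ]
[0.52448111 0.01662363 0.075     ]
(63, 213, 27, 34)
(array([0.53911443, 0.04372484]), np.float64(0.049449806384667915)) 10
(array([0.5184211 , 0.02785051]), np.float64(0.07617866079811839)) 28
```

Request:
move_arm([
  [[-0.02,0.01,0.0,8,0],[-0.05,0.04,0.0,18,0],[-0.075,0.08,0.0,28,0],[-0.1,0.12,0.0,38,0],[-0.12,0.16,0.0,48,0]],
])

```text
clock: 4.58
eef_pos: [0.5002, -0.0298, 0.2756]
tool_rot: [0.935, 0.355, 0.0, -0.0]
ft_force: [0.5, 0.4, -1.2]
grip_width: 0.0169
grasp_force: 58.7
```

Request:
move_arm([
  [[-0.015,0.03,0.0,10,0],[-0.029,0.0615,0.0,20,0],[-0.029,0.0615,0.0,30,0],[-0.029,0.0615,0.0,40,0],[-0.029,0.0615,0.0,44.8,0]],
])

```text
clock: 5.2
eef_pos: [0.4721, 0.0308, 0.2756]
tool_rot: [0.73, 0.684, 0.0, -0.0]
ft_force: [-0.1, 0.8, -1.7]
grip_width: 0.0168
grasp_force: 58.8
```

Request:
move_arm([
  [[0,0,0,0,0],[0,0,0,0,0],[0,0,0,0,0]],
])

```text
clock: 5.58
eef_pos: [0.4724, 0.0304, 0.2756]
tool_rot: [0.731, 0.682, -0.0, -0.0]
ft_force: [0.6, -0.7, -1.5]
grip_width: 0.0166
grasp_force: 58.8
```

```bash
python3 - <<'E'
from h import *
o=monitor.get_obs();print(o["eef_pos"],R.from_quat(o["tool_rot"]).as_matrix().round(3).tolist(),o["joint_pos"].round(2))
c=grab("wrist");save(c,"w2.png",None,1);np.save("w2.npy",c,allow_pickle=True)
print(proj(c,[.518,.0275,.075]))
E
```

```text
[0.47237742 0.0304174  0.27556273] [[0.07, 0.998, -0.0], [0.998, -0.07, 0.0], [0.0, -0.0, -1.0]] [0.06 0.17 0.08 1.48 0.   1.71]
(np.float64(317.2095698079816), np.float64(182.56375785574545))
```

View pics/w2.png

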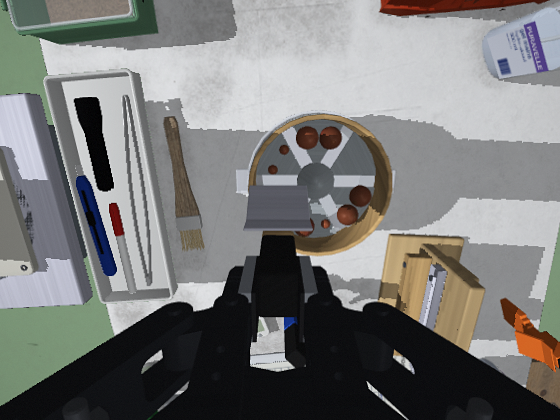

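The view shows the riddle centred at (315,181), slots along the image's horizontal as computed. The paddle is held upright at (278,205) over the free near slot, so I lower it.

Request:
move_arm([
  [[0,0,-0.03,0,0],[0,0,-0.06,0,0],[0,0,-0.08,0,0],[0,0,-0.0905,0,0],[0,0,-0.0905,0,0]],
])

```text
clock: 6.25
eef_pos: [0.4721, 0.0304, 0.1847]
tool_rot: [0.731, 0.682, -0.0, -0.0]
ft_force: [0.8, 0.1, -1.3]
grip_width: 0.0164
grasp_force: 58.7
```

```bash
python3 - <<'E'
from h import *
def sweep(a,b,n,r=46):
    th=np.radians(np.linspace(a,b,n+1));P=np.c_[r*np.cos(th),r*np.sin(th),np.degrees(th)];P=P-P[0];print(a,b,[[round(x/1e3,4),round(y/1e3,4),0,round(t,1),0] for x,y,t in P[1:]])
for a,b in((176,146),(146,120),(120,148),(148,176),(176,206),(206,236),(236,251),(251,266),(266,280)): sweep(a,b,5)
print(monitor.get_obs()["eef_pos"],monitor.get_obs()["ft_force"])
E
```

```text
176 146 [[np.float64(0.0006), np.float64(0.0048), 0, np.float64(-6.0), 0], [np.float64(0.0017), np.float64(0.0095), 0, np.float64(-12.0), 0], [np.float64(0.0032), np.float64(0.014), 0, np.float64(-18.0), 0], [np.float64(0.0053), np.float64(0.0184), 0, np.float64(-24.0), 0], [np.float64(0.0078), np.float64(0.0225), 0, np.float64(-30.0), 0]]
146 120 [[np.float64(0.0025), np.float64(0.0034), 0, np.float64(-5.2), 0], [np.float64(0.0053), np.float64(0.0065), 0, np.float64(-10.4), 0], [np.float64(0.0083), np.float64(0.0093), 0, np.float64(-15.6), 0], [np.float64(0.0116), np.float64(0.0119), 0, np.float64(-20.8), 0], [np.float64(0.0151), np.float64(0.0141), 0, np.float64(-26.0), 0]]
120 148 [[np.float64(-0.0038), np.float64(-0.0024), 0, np.float64(5.6), 0], [np.float64(-0.0073), np.float64(-0.0052), 0, np.float64(11.2), 0], [np.float64(-0.0105), np.float64(-0.0083), 0, np.float64(16.8), 0], [np.float64(-0.0134), np.float64(-0.0118), 0, np.float64(22.4), 0], [np.float64(-0.016), np.float64(-0.0155), 0, np.float64(28.0), 0]]
148 176 [[np.float64(-0.0022), np.float64(-0.0039), 0, np.float64(5.
[... 1350 characters left out ...]
07), 0, np.float64(3.0), 0], [np.float64(0.0046), np.float64(-0.0013), 0, np.float64(6.0), 0], [np.float64(0.007), np.float64(-0.0018), 0, np.float64(9.0), 0], [np.float64(0.0094), np.float64(-0.0022), 0, np.float64(12.0), 0], [np.float64(0.0118), np.float64(-0.0024), 0, np.float64(15.0), 0]]
266 280 [[np.float64(0.0022), np.float64(-0.0001), 0, np.float64(2.8), 0], [np.float64(0.0045), np.float64(-0.0001), 0, np.float64(5.6), 0], [np.float64(0.0067), np.float64(0.0), 0, np.float64(8.4), 0], [np.float64(0.009), np.float64(0.0003), 0, np.float64(11.2), 0], [np.float64(0.0112), np.float64(0.0006), 0, np.float64(14.0), 0]]
[0.47208173 0.03039618 0.18472647] [ 0.84533198  0.09185317 -1.27871447]
```

Sector A sweep (clockwise), then back over the near slot. Forces get checked after each call.

Request:
move_arm([
  [[0.0006,0.0048,0,-6,0],[0.0017,0.0095,0,-12,0],[0.0032,0.014,0,-18,0],[0.0053,0.0184,0,-24,0],[0.0078,0.0225,0,-30,0]],
])

```text
clock: 6.88
eef_pos: [0.4812, 0.0532, 0.1865]
tool_rot: [0.884, 0.468, 0.001, 0.0]
ft_force: [0.1, -0.3, -0.9]
grip_width: 0.0167
grasp_force: 58.7
```

Request:
move_arm([
  [[0.0025,0.0034,0,-5,0],[0.0053,0.0065,0,-10,0],[0.0083,0.0093,0,-16,0],[0.0116,0.0119,0,-21,0],[0.0151,0.0141,0,-26,0]],
])

```text
clock: 7.5
eef_pos: [0.4963, 0.0672, 0.1864]
tool_rot: [0.966, 0.258, 0.001, 0.0]
ft_force: [-0.7, 0.9, -0.9]
grip_width: 0.0172
grasp_force: 58.7
```

```bash
cat > look.py <<'E'
from h import *
import sys
C=np.array([.518,.0275])
c=grab("top");np.save("last.npy",c,allow_pickle=True)
if len(sys.argv)>1: save(c,sys.argv[1],(235,165,305,250),7)
g=c["color"].astype(int);m=(g[...,0]-g[...,2]>25)&(g[...,0]>1.7*g[...,1]);b=np.zeros_like(m);b[165:250,230:308]=1;m&=b
n,l,st,ce=cv2.connectedComponentsWithStats(m.astype(np.uint8))
for i in range(1,n):
    if st[i,4]<4: continue
    q=onz(c,ce[i],.075 if st[i,4]>30 else .0675)[:2]-C
    print(st[i,4],st[i,2:4],"r%.0f th%.0f"%(np.hypot(*q)*1e3,np.degrees(np.arctan2(q[1],q[0]))%360), ce[i].round(1))
E
python3 look.py
```

```text
40 [7 7] r54 th340 [274.3 187. ]
42 [7 8] r53 th311 [282.1 192.6]
4 [2 2] r54 th282 [286.5 201.5]
41 [7 7] r53 th252 [286.  211.2]
```

Request:
move_arm([
  [[0,0,0.03,0,0],[-0.007,-0.004,0.06,10,0],[-0.022,-0.018,0.08,20,0],[-0.022,-0.036,0.08,30,0],[-0.022,-0.037,0.08,40,0]],
])

```text
clock: 8.18
eef_pos: [0.4738, 0.0291, 0.2668]
tool_rot: [0.817, 0.576, 0.001, 0.001]
ft_force: [0.4, -0.5, 0.5]
grip_width: 0.0168
grasp_force: 58.8
```

Request:
move_arm([
  [[0,0,0,10,0],[0,0,0,16,0],[0,0,0,16,0]],
])

```text
clock: 8.55
eef_pos: [0.4737, 0.03, 0.266]
tool_rot: [0.731, 0.682, 0.001, 0.001]
ft_force: [-0.7, 0.7, -0.9]
grip_width: 0.0167
grasp_force: 58.8
```

```bash
cat > lookw.py <<'E'
from h import *
import sys
C=np.array([.518,.0275])
o=monitor.get_obs();print(o["eef_pos"].round(4),R.from_quat(o["tool_rot"]).as_matrix()[:2,1].round(3))
c=grab("wrist")
if len(sys.argv)>1: save(c,sys.argv[1],(200,80,420,270),3)
g=c["color"].astype(int);m=(g[...,0]-g[...,2]>22)&(g[...,0]>1.7*g[...,1])
n,l,st,ce=cv2.connectedComponentsWithStats(m.astype(np.uint8))
for i in range(1,n):
    if st[i,4]<8: continue
    q=onz(c,ce[i],.075 if st[i,4]>130 else .0675)[:2]-C;r=np.hypot(*q)*1e3
    q2=onz(c,ce[i],.0095)[:2]-C
    if r<80: print(st[i,4],st[i,2:4],"r%.0f th%.0f"%(r,np.degrees(np.arctan2(q[1],q[0]))%360), ce[i].round(1),"iftub r%.0f"%(np.hypot(*q2)*1e3))
E
python3 lookw.py w3.png
```

```text
[0.4737 0.03   0.266 ] [ 0.998 -0.07 ]
775 [45 26] r54 th84 [320.4 135.5] iftub r51
23 [5 7] r64 th112 [292.  131.3] iftub r61
332 [21 21] r53 th339 [360.4 197.2] iftub r75
323 [21 20] r53 th310 [347.1 216.5] iftub r79
54 [8 9] r54 th279 [324.7 225.7] iftub r76
93 [19  8] r65 th254 [302.6 234.3] iftub r86
```

View pics/w3.png

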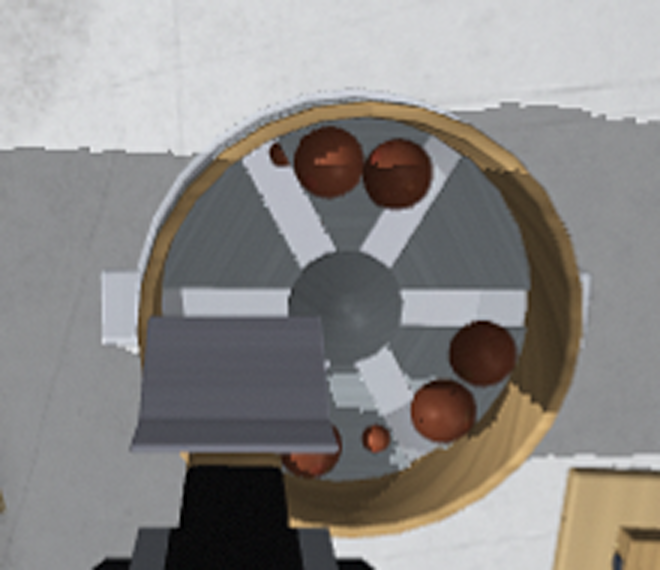

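The crop shows slot L (upper left) with a partly visible small ball at (292,131), two bigs beside it at (320,135), two bigs and one small at lower right. I'll settle whether that ball is below the floor by its pixels.

```bash
python3 - <<'E'
import cv2
im=cv2.resize(cv2.imread("pics/w3.png"),None,fx=1/3,fy=1/3,interpolation=cv2.INTER_AREA).astype(int)
for y in range(45,62): print(y,' '.join("%3d/%3d"%(im[y,x,2],im[y,x,0]) for x in range(80,106)))
E
```

```text
45 138/145 135/136 130/ 93 153/ 83 170/ 92 170/ 94 168/ 94 166/ 92 162/ 90 159/ 88 151/ 86 142/ 87 123/ 94  90/ 79  82/ 78  86/ 96  86/ 98  87/ 99  89/ 98  89/ 97  81/ 84  58/ 43  47/ 17  49/ 16  50/ 17  51/ 18
46 133/ 98 132/ 74 155/ 85 167/ 92 169/ 94 164/ 91 161/ 89 158/ 86 148/ 83 149/ 99 135/115 116/112 125/135  87/ 98  84/ 94  87/ 97  88/ 96  89/ 96  89/ 97  85/ 90  58/ 42  47/ 16  48/ 14  50/ 16  52/ 19  55/ 20
47 154/ 83 167/ 91 168/ 94 164/ 93 160/ 88 157/ 84 156/ 85 153/101 143/121 156/156 161/172 122/122  90/ 87  83/ 88  90/ 98  90/ 97  89/ 95  89/ 97  89/ 98  80/ 83  46/ 16  48/ 15  51/ 18  53/ 20  56/ 22  56/ 20
48 169/ 94 169/ 94 166/ 92 163/ 89 157/ 84 147/ 80 153/105 173/163 184/198 181/196 125/123  49/ 22  49/ 19  67/ 56  91/ 98  92/101  90/ 98  91/100  88/ 95  71/ 62  46/ 15  49/ 17  51/ 19  54/ 19  57/ 22  58/ 21
49 169/ 94 165/ 91 161/ 86 153/ 85 156/105 143/121 158/158 183/197 187/203 164/173  68/ 44  45/  9  50/ 13  50/ 33  86/ 89  91/101  89/ 98  90/ 99  82/ 85  54/ 29  47/ 15  51/ 20  52/ 18  55/ 20  58/ 22  61/ 23
50 168/ 92 162/ 87 148/ 82 141/103 177/171 18
[... 1786 characters left out ...]
193 126/123  45/ 16  48/ 14  57/ 22  60/ 21  64/ 23  66/ 24  67/ 24
59  86/ 94  89/ 97  87/ 94 102/110 172/183 187/199 182/194 182/194 181/193 182/194 181/193 182/194 182/194 183/194 183/195 182/194 183/195 184/199 170/181  68/ 49  45/ 11  53/ 16  62/ 20  68/ 25  69/ 24  68/ 24
60  90/ 96  90/ 98  87/ 95  91/ 98 132/143 185/197 185/196 182/194 181/194 182/195 181/194 182/194 182/194 181/194 182/194 181/193 181/193 183/196 180/192 127/125  55/ 27  49/ 12  61/ 21  67/ 23  72/ 25  72/ 25
61  90/ 98  90/ 97  88/ 96  85/ 93 102/111 172/184 186/198 183/194 183/195 181/194 181/194 182/194 182/195 181/194 182/194 182/193 182/194 182/195 187/200 173/184  79/ 64  47/ 14  55/ 15  64/ 21  71/ 24  73/ 25
```

The ball's right side is clipped straight along the slot's edge, so it lies in the tub; sector A is clear. Next is sector B, counter-clockwise.

Request:
move_arm([
  [[-0.0015,0,-0.03,0,0],[-0.0015,0,-0.06,0,0],[-0.0015,0,-0.078,0,0],[-0.0015,0,-0.082,0,0],[-0.0015,0,-0.082,0,0]],
])

```text
clock: 9.22
eef_pos: [0.4722, 0.0301, 0.1837]
tool_rot: [0.731, 0.682, 0.0, 0.0]
ft_force: [0.0, 0.4, -0.1]
grip_width: 0.0167
grasp_force: 58.8
```

Request:
move_arm([
  [[-0.0001,-0.0048,0,6,0],[0.0003,-0.0096,0,12,0],[0.0013,-0.0143,0,18,0],[0.0027,-0.0189,0,24,0],[0.0045,-0.0234,0,30,0]],
])

```text
clock: 9.85
eef_pos: [0.4773, 0.0065, 0.1846]
tool_rot: [0.528, 0.849, 0.001, 0.001]
ft_force: [-0.5, 0.7, -0.8]
grip_width: 0.0166
grasp_force: 58.8
```

Request:
move_arm([
  [[0.0023,-0.0042,0,6,0],[0.0051,-0.0082,0,12,0],[0.0083,-0.0118,0,18,0],[0.0104,-0.0138,0,21.5,0],[0.0104,-0.0138,0,21.5,0]],
])

```text
clock: 10.48
eef_pos: [0.4876, -0.0073, 0.1843]
tool_rot: [0.363, 0.932, 0.0, 0.001]
ft_force: [0.3, -0.1, -1.6]
grip_width: 0.0167
grasp_force: 58.8
```

```bash
python3 look.py; echo; python3 lookw.py
```

```text
89 [10 16] r54 th82 [248.4 202.8]

[ 0.4874 -0.0072  0.1841] [0.676 0.737]
67 [10 10] r59 th121 [350.5 136.5] iftub r61
1303 [41 54] r54 th84 [381.7 166.7] iftub r68
67 [ 9 10] r32 th118 [342.1 167.6] iftub r31
13 [2 8] r51 th283 [295.4 243.7] iftub r71
510 [27 26] r53 th339 [348.3 254. ] iftub r87
421 [25 25] r52 th311 [320.6 255.8] iftub r81
```

Request:
move_arm([
  [[0.0041,-0.0033,0,6.5,0],[0.0081,-0.0059,0,12.5,0],[0.0117,-0.0078,0,17.5,0],[0.0146,-0.009,0,21.5,0],[0.0177,-0.0101,0,25.5,0]],
])

```text
clock: 11.2
eef_pos: [0.5046, -0.0172, 0.1834]
tool_rot: [0.147, 0.989, 0.0, 0.0]
ft_force: [-1.0, -0.1, 0.3]
grip_width: 0.0167
grasp_force: 58.8
```

Request:
move_arm([
  [[0.0012,-0.0003,0,1.5,0],[0.0023,-0.0006,0,3,0],[0.0038,-0.001,0,5,0],[0.0054,-0.0013,0,7,0],[0.0054,-0.0013,0,7,0]],
])

```text
clock: 11.82
eef_pos: [0.5099, -0.0186, 0.1831]
tool_rot: [0.087, 0.996, 0.0, 0.0]
ft_force: [0.1, 0.5, -1.2]
grip_width: 0.0173
grasp_force: 58.8
```

```bash
python3 lookw.py
```

```text
[ 0.5099 -0.0186  0.1831] [0.173 0.985]
34 [8 7] r51 th124 [373.3 162.7] iftub r61
65 [9 9] r64 th234 [265.8 171.1] iftub r62
1259 [34 56] r54 th84 [391.4 200.2] iftub r79
52 [8 9] r25 th126 [349.8 182.8] iftub r31
35 [8 6] r72 th285 [258.1 233.3] iftub r86
141 [11 21] r48 th315 [298.9 245.4] iftub r70
345 [25 23] r50 th341 [319. 256.] iftub r80
```

Request:
move_arm([
  [[0,0,0.025,0,0],[0,0,0.06,0,0],[0.03,0.015,0.085,0,0],[0.07,0.035,0.085,0,0],[0.1,0.047,0.085,0,0]],
])

```text
clock: 12.5
eef_pos: [0.6113, 0.0293, 0.2686]
tool_rot: [0.087, 0.996, 0.0, 0.001]
ft_force: [0.7, 0.1, -0.2]
grip_width: 0.0169
grasp_force: 58.8
```

Request:
move_arm([
  [[0,0,0,0,0],[0,0,0,0,0]],
])

```text
clock: 12.75
eef_pos: [0.6092, 0.0283, 0.2676]
tool_rot: [0.087, 0.996, -0.0, -0.001]
ft_force: [-0.2, 0.5, -0.6]
grip_width: 0.0163
grasp_force: 58.8
```

```bash
python3 lookw.py; python3 - <<'E'
from h import *
c=grab("wrist");print(proj(c,[.518,.0275,.075]));save(c,"w4.png",(160,120,400,300),3)
E
```

```text
[0.6092 0.0283 0.2676] [0.173 0.985]
853 [25 49] r53 th84 [312.3  97.6] iftub r60
19 [7 5] r50 th242 [217.5  86.5] iftub r62
416 [24 23] r61 th277 [207.6 119.2] iftub r75
368 [23 22] r53 th309 [230.8 140.6] iftub r63
349 [21 22] r53 th339 [253.2 151.3] iftub r61
(np.float64(262.1115985889722), np.float64(101.66668616822793))
```

View pics/w4.png

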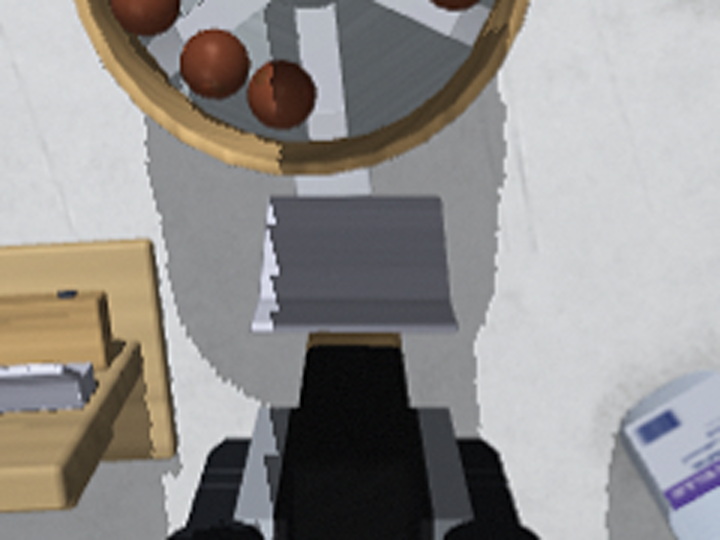

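My crop cut off the riddle; I'll take the right crop of the same pose.

```bash
python3 - <<'E'
from h import *
c=grab("wrist");save(c,"w5.png",(180,25,350,180),3.8)
E
```

```text
(no output)
```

View pics/w5.png

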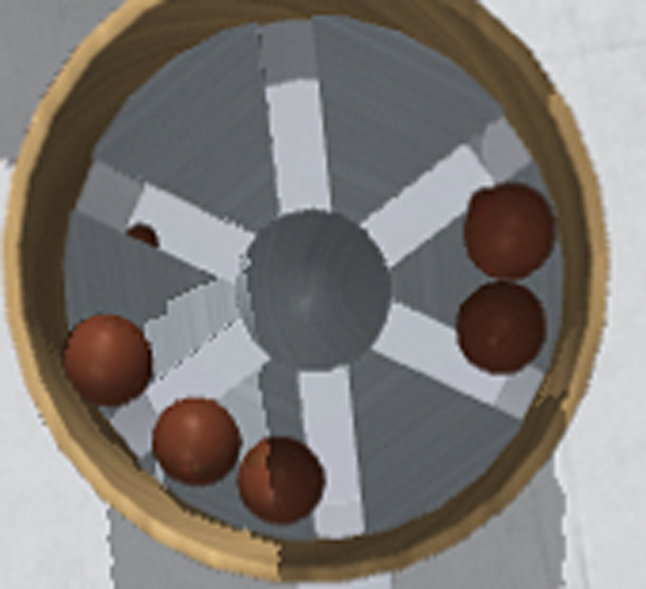

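This shows a floor without small balls: five bigs, a clipped small ball seen through slot R at (143,236), and a bulge at (483,203) that should be the ball under slot L. I'll check these numerically, and the tub from the scene camera.

```bash
python3 - <<'E'
from h import *
c=grab("wrist");C=np.array([.518,.0275])
b=onz(c,(180+483/3.8,25+203/3.8),.0095);print("bulge as tub pos",b, "as floor r",np.hypot(*(onz(c,(180+483/3.8,25+203/3.8),.0675)[:2]-C)))
d=dict(c);T=np.eye(4);y=np.array([.998,-.07,0]);T[:3,:3]=np.c_[[.07,.998,0],y,[0,0,-1]];T[:3,3]=[.4737,.030,.266]
M=T@np.array(c["hand_eye"]);d["E"]=M[:3,3];d["A"]=M[:3,:3];print("w3 ball tub pos",onz(d,(291,131),.0095))
s=grab("scene");save(s,"s2.png",(250,190,315,255),6)
g=s["color"].astype(int);m=(g[...,0]-g[...,2]>18)&(g[...,0]>1.35*g[...,1])
bx=np.zeros_like(m);bx[195:262,250:312]=1;m&=bx
n,l,st,ce=cv2.connectedComponentsWithStats(m.astype(np.uint8))
for i in range(1,n):
    if st[i,4]>3: print(st[i],ce[i].round(1),onz(s,ce[i],.0095)[:2]-C)
print(proj(s,[.518,.0275,.108]),proj(s,[.518,.0275,.004]),proj(s,[.518,-.05,.0095]))
E
```

```text
bulge as tub pos [0.49791532 0.08459869 0.0095    ] as floor r 0.05321181022245624
w3 ball tub pos [0.49484579 0.08515463 0.0095    ]
[276 205   6   6  25] [279.  207.3] [0.0521841  0.11256435]
[269 207   7   6  30] [271.6 209.2] [0.02500438 0.1171209 ]
[294 215   7  11  52] [296.9 219.2] [0.07682276 0.03035549]
(np.float64(281.3105607692926), np.float64(211.93663438683575)) (np.float64(281.7442605462222), np.float64(234.21810323120118)) (np.float64(293.5324351041413), np.float64(248.44953063897088))
```

Request:
move_arm([
  [[0,-0.01,0.01,-10,0],[0,-0.02,0.02,-20.5,0],[0,-0.04,0.025,-31,0],[0,-0.06,0.025,-41.5,0],[0,-0.08,0.025,-52,0]],
])

```text
clock: 13.62
eef_pos: [0.6095, -0.0524, 0.2938]
tool_rot: [0.518, 0.856, 0.0, 0.0]
ft_force: [0.3, -0.0, -0.7]
grip_width: 0.017
grasp_force: 58.8
```

Request:
move_arm([
  [[0,-0.02,0,-10.5,0],[0,-0.04,0,-21,0],[0,-0.06,0,-31.5,0],[0,-0.08,0,-42,0],[0,-0.1,0,-52,0]],
])

```text
clock: 14.25
eef_pos: [0.6094, -0.1524, 0.2937]
tool_rot: [0.84, 0.542, 0.0, 0.0]
ft_force: [0.8, 0.1, -1.1]
grip_width: 0.0168
grasp_force: 58.8
```

Request:
move_arm([
  [[0.002,-0.015,0,-10.5,0],[0.004,-0.025,0,-21,0],[0.006,-0.035,0,-31.5,0],[0.007,-0.039,0,-42,0],[0.007,-0.039,0,-52,0]],
])

```text
clock: 14.88
eef_pos: [0.6164, -0.1912, 0.2934]
tool_rot: [0.993, 0.119, 0.0, 0.0]
ft_force: [0.9, -0.5, -0.7]
grip_width: 0.0169
grasp_force: 58.8
```

Request:
move_arm([
  [[0,0,0,-10,0],[0,0,0,-20.8,0],[0,0,-0.03,-20.8,0],[0,0,-0.06,-20.8,0],[0,0,-0.06,-20.8,0]],
])

```text
clock: 15.5
eef_pos: [0.6147, -0.1902, 0.2306]
tool_rot: [0.998, -0.059, -0.003, -0.001]
ft_force: [0.7, 0.0, -0.6]
grip_width: 0.017
grasp_force: 58.8
```

```bash
python3 - <<'E'
from h import *
o=monitor.get_obs();q=o["tool_rot"];print(o["eef_pos"].round(4),q.round(4),"axis deg",np.degrees(np.arctan2(q[1],q[0])),"target -3.38 ; dz",.1457-o["eef_pos"][2], np.array([.6214,-.1912])-o["eef_pos"][:2],o["joint_pos"].round(2),o["grip_width"])
c=grab("wrist");save(c,"w6.png",(160,100,420,290),3);np.save("w6.npy",c,allow_pickle=True)
c1=np.load("w1.npy",allow_pickle=True).item()
E
```

```text
[ 0.6147 -0.1902  0.2306] [ 9.982e-01 -5.930e-02 -3.000e-03 -7.000e-04] axis deg -3.396989944312833 target -3.38 ; dz -0.08489546195025255 [ 0.00674947 -0.0010417 ] [-0.3   0.54  0.5   1.54 -0.    2.96] 0.017030789326719024
```

Request:
move_arm([
  [[0,0,-0.02,0,0],[0,0,-0.04,0,0],[0,0,-0.05,0,0],[0,0,-0.06,0,0],[0,0,-0.065,0,0]],
])

```text
clock: 16.18
eef_pos: [0.617, -0.1906, 0.1683]
tool_rot: [0.998, -0.059, 0.0, 0.0]
ft_force: [-0.8, -0.6, -0.6]
grip_width: 0.017
grasp_force: 58.8
```

Request:
move_arm([
  [[0,0,-0.003,0,0],[0,0,-0.006,0,0],[0,0,-0.006,0,0]],
])

```text
clock: 16.55
eef_pos: [0.6168, -0.1905, 0.1621]
tool_rot: [0.998, -0.059, -0.0, -0.0]
ft_force: [0.0, 0.8, -0.2]
grip_width: 0.0168
grasp_force: 58.8
```

Request:
move_arm([
  [[0.001,0,-0.004,0,0],[0.002,-0.0003,-0.008,0,0],[0.0033,-0.0005,-0.012,0,0],[0.0038,-0.0005,-0.014,0,0],[0.0038,-0.0005,-0.014,0,0]],
])

```text
clock: 17.18
eef_pos: [0.6205, -0.191, 0.1478]
tool_rot: [0.998, -0.059, -0.0, -0.0]
ft_force: [0.7, 0.4, -0.7]
grip_width: 0.0168
grasp_force: 58.8
```

Request:
move_arm([
  [[0.0005,0,-0.0015,0,0],[0.0005,0,-0.0015,0,0],[0.0005,0,-0.0015,0,10],[0.0005,0,-0.0015,0,20],[0.0005,0,-0.0015,0,30]],
])

```text
clock: 17.8
eef_pos: [0.6212, -0.1911, 0.1468]
tool_rot: [0.998, -0.059, 0.0, 0.0]
ft_force: [-0.1, 0.3, -0.2]
grip_width: 0.0257
grasp_force: 0.0
```

Request:
move_arm([
  [[0,0,0,0,50],[0,0,0,0,80],[0,0,0,0,100],[0,0,0,0,100]],
])

```text
clock: 18.3
eef_pos: [0.6211, -0.1911, 0.1466]
tool_rot: [0.998, -0.059, 0.0, -0.0]
ft_force: [-0.3, 0.2, -0.1]
grip_width: 0.0854
grasp_force: 0.0
```

Request:
move_arm([
  [[0,0,0.02,0,100],[0,0,0.05,0,100],[0,0,0.1,0,100],[-0.01,0,0.15,0,100],[-0.021,0,0.172,0,100]],
])

```text
clock: 18.92
eef_pos: [0.6009, -0.1913, 0.3224]
tool_rot: [0.998, -0.059, 0.003, 0.001]
ft_force: [0.9, -0.7, 0.6]
grip_width: 0.0851
grasp_force: 0.0
```

Request:
move_arm([
  [[0,0,0,0,100],[0,0,0,0,100],[0,0,0,0,100],[0,0,0,0,100]],
])

```text
clock: 19.42
eef_pos: [0.5999, -0.1909, 0.317]
tool_rot: [0.998, -0.059, -0.001, -0.0]
ft_force: [-0.3, -0.5, 1.2]
grip_width: 0.0855
grasp_force: 0.0
```

```bash
python3 lookw.py; python3 - <<'E'
from h import *
o=monitor.get_obs();c=grab("wrist")
g=c["color"].max(2)<50
n,l,st,ce=cv2.connectedComponentsWithStats(g.astype(np.uint8))
for i in range(1,n):
    if st[i,4]>400 and st[i,4]<2000:
        x,y,w,h,a=st[i];print(st[i],ce[i],"top-front z.19",onz(c,(x+w/2-.5,y+h-.5),.19),onz(c,(x,y+h-.5),.19),onz(c,(x+w-1,y+h-.5),.19))
w=c["color"][60:250,150:400,::-1];s=grab("scene")["color"][190:290,310:420,::-1]
w=cv2.resize(w,(500,380),interpolation=cv2.INTER_CUBIC);s=cv2.resize(s,(418,380),interpolation=cv2.INTER_CUBIC)
cv2.imwrite("pics/fin.png",cv2.resize(np.hstack([w,s]),(800,331)))
E
```

```text
[ 0.5999 -0.1909  0.317 ] [-0.118 -0.993]
153 [19 13] r49 th341 [130.9 219.4] iftub r34
117 [15 14] r43 th311 [148.1 228.6] iftub r12
528 [21 34] r54 th83 [ 90.1 252.1] iftub r100
59 [ 9 14] r49 th272 [164.1 245.2] iftub r31
[266 157  19  30 526] [275.09885932 171.78136882] top-front z.19 [ 0.61101611 -0.1900802   0.19      ] [ 0.61200374 -0.18177263  0.19      ] [ 0.61002948 -0.19838746  0.19      ]
[235 270  25  39 641] [247.49453978 289.30421217] top-front z.19 [ 0.48456051 -0.1450826   0.19      ] [ 0.48602565 -0.13252999  0.19      ] [ 0.48308847 -0.15762677  0.19      ]
```

View pics/fin.png

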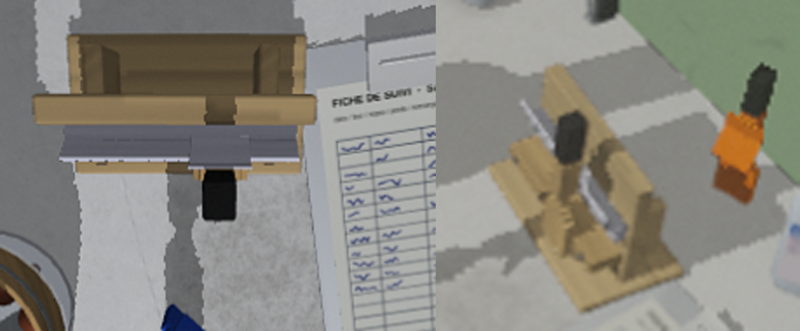

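The final view shows the paddle hanging square on the cleat, sleeve at (220,195) as in the first look, strip behind the slat. One last numeric comparison with the start images, then I hand in.

```bash
python3 - <<'E'
from h import *
for n,b in(("top",(340,150,365,175)),("scene",(340,218,362,245))):
    c=grab(n)["color"][b[1]:b[3],b[0]:b[2]]
    g=c.max(2)<50;v,u=np.nonzero(g);print(n,g.sum(),u.mean()+b[0],v.mean()+b[1],v.min()+b[1],v.max()+b[1])
E
python3 look.py
```

```text
top 275 350.9890909090909 157.6290909090909 150 167
scene 10 351.4 234.1 231 238
40 [7 7] r54 th340 [274.3 187. ]
41 [7 8] r54 th311 [282.1 192.5]
90 [10 16] r54 th82 [248.6 202.8]
43 [8 7] r61 th278 [289.4 202. ]
```

```bash
python3 - <<'E'
from h import *
b=(335,215,366,250)
for n,im in(("start",np.load("scene0.npy",allow_pickle=True).item()["color"]),("now",grab("scene")["color"])):
    c=im[b[1]:b[3],b[0]:b[2]].astype(int)
    g=((c.max(2)<95)&(c.max(2)-c.min(2)<18)).astype(np.uint8)
    k,l,st,ce=cv2.connectedComponentsWithStats(g);i=1+st[1:,4].argmax();print(n,st[i]+[b[0],b[1],0,0,0],ce[i]+b[:2])
E
```

```text
start [339 224  17  15 146] [349.15753425 230.83561644]
now [346 224   9  15 116] [350.03448276 231.09482759]
```

```bash
python3 -c "
from workcell import job
print(job.job_done())"
```

```text
the job is handed in; nothing more can be done
None
```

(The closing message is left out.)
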